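# Drag a dropped washer out from under the candle shelf

### The arm

A 7-joint arm with a two-finger parallel gripper is mounted at the origin on the work surface. World frame = base frame: x ahead of the robot, y to its left, z up, the work surface at z = 0. Lengths are in m, angles in rad, forces in N, time in s.
With the tool pointing down it reaches from about 0.425 to 1.025 m from the base axis. Payload 9.4 kg.
Tool frame: the origin (TCP) lies midway between the tips of the shut fingers; the grasp point (between the pads) lies r.grip_depth behind it (r.grip_depth is the distance from the TCP to the grasp point, in m); z points along the fingers, y is the direction in which the jaws open and shut (so a half turn about z gives the same grasp; the last joint's range is limited). The gripper opens to 93 mm and grips with 3 to 60 N. Pads are 15 mm wide; open, the fingers measure 128 mm over their backs; the gripper's body (75 mm by 188 mm) begins 65 mm behind the grasp point.
Start: joints at [-1.317, 0.599, -0.003, 1.599, 0.002, 0.943, -0.08], TCP at [0.235, 0.686, 0.219] pointing down, gripper open.
Joint ranges: [-2.57, 2.57], [-0.35, 1.97], [-1.29, 1.29], [0.11, 2.56], [-1.05, 4.19], [0.11, 1.86], [-2.63, 2.63]. Speed limits (rad/s): [2.22, 2.22, 3.01, 3.01, 3.14, 3.14, 3.14].

### API

Orientations are given as a rotation vector (axis times angle).
In Python, from bench import r, imaging gives the robot as it stands.
- The arm moves only by the shell command python3 -m pendant 'ROWS' [OPENING] [FORCE]. ROWS is a JSON object of lists of equal length, an entry for each row: "travel": the shift along the tool's x, y, z in units of 50 mm (1.0 is 50 mm), a list of three; "turn": the turn, a rotation vector about the tool's x, y, z in units of 6 degrees (1.0 is 6 degrees), a list of three. A call has 1 to 12 rows; each row shifts and turns the pose as measured when the row begins, along the tool's axes as they then stand; what a row does not reach is not made up. A row lasts 1/8 s, in which the tool goes at most 62.5 mm and 10.7 degrees, less where a joint would pass 70% of its speed; a pose out of reach is approached as far as the arm can. A call is refused whole if a number of a shift passes 1 or a number of a turn 1, either way. A call with a gripper value outside its range is refused whole. OPENING is the opening, from -1 (shut) to 1 (fully open), set as the call begins (- or left out, the last holds). The fingers move at their own pace and stop on an object; FORCE is the grip in N (left out, the last holds). Time passes only in rows, so rows that do not move let the fingers close. It gives the time, the measured TCP pose, the force and the opening at its end, in the units of the state.
- r.observe(): the state, without advancing time (a new reading comes with each control period).
- imaging.read_camera(name): name is "scene" or "top" or "wrist"; returns (picture, depth): 384x512x3 uint8, red, green, blue; 384x512 float32, m along the optical axis (not along the pixel's ray), 0 where there is no reading.
- imaging.camera_model(name): a dict with "fx", "fy", "cx", "cy" (pixels), "k1" (the pictures are not rectified: a ray, as slopes to the right and down, at radius r is drawn at 1 + k1 r^2 times it, then the intrinsics apply), "R" (3x3) and "t" (3): a world point X has camera coordinates R X + t; the wrist camera has in their place "mount" (4x4, takes a point from camera to tool coordinates, whose origin is the TCP and whose axes are the flange's). Camera axes: x right, y down, z forward; pixel columns grow to the right and rows downward; lengths in m; the calibration is good to about 2 mm. A picture is of the moment at which its call begins: read the wrist's pose just before it. camera_model takes no time and is no camera call.
- r.job_done(): hands the job in, once; it reports no verdict.
The state is a dict: "time_s": time; "joints": joint angles; "qvel": joint speeds; "joint_efforts": joint torques, N m; "tcp_pos": TCP position; "orientation": TCP orientation; "contact_force": force on the tool from outside, world axes, zero at the start; "wrist_torque": the same for the moment, N m; "opening": finger opening in m.
Only numpy, scipy, OpenCV 4.12 (cv2) and the standard library are available. Lean on these libraries where they do the work, as an engineer would, in place of code of your own. Each camera call takes 0.05 s, during which the arm holds its last target. There are 200 camera calls.

### The job

A brass washer has rolled under the low wire shelf on the stockroom bench and lies on the rubber mat there. Take the flat probe by its orange handle, reach in through the open front, press its rubber foot gently but firmly on the washer and draw it out, down off the mat, until it lies flat on the bare bench clear of the shelf; never press hard or touch it with the fingers. Then stand the probe on the bench on heel and foot, off the washer and clear of shelf and mat, and leave everything else where it is.

Things in the scene. Friction and masses are not known exactly. Their poses are not given: they have to be found in the camera images.
- shelf: low galvanised wire shelf fixed to the bench, 340 mm wide (its x), 260 mm deep (its y), 54 mm high, clear height under it 46 mm. Origin on the bench under its centre. Open front on its +y side, facing roughly to the robot's left. Legs 20 mm square in the corners, 14 mm high runners along the sides. The top is an open grid of thin wires 25 mm apart, seen through from above
- shelf_front (a point): middle of the shelf's front edge at bench height, 130 mm from the shelf's origin; axes as the shelf's: +y points out of the opening. The passage between the front legs is 300 mm wide. Under the shelf lies a fixed black rubber mat, 290 mm wide, 2 to 8 mm thick (differs each time); from 30 mm behind the front edge its front slopes down to the bench, ending at most 40 mm in front of the edge
- washer: loose flat brass washer, 56 mm outside, 16 mm hole, 8 mm thick, about 140 g, flat on the rubber mat under the shelf, 60 to 110 mm behind the front edge, up to 40 mm off the middle. Origin: centre of its underside. It slides stiffly (friction about 0.4): under too light a touch the foot slips over it, a downward press of 5 to 10 N drags it along, down the mat's slope; over 15 N dents it
- probe: flat probe, about 170 g: stiff steel strip along its x from -45 to +190 mm, 30 mm wide, from 6 to 10 mm above the bench. At x = 0 an upright orange handle block, 22 mm along x, 34 mm along y, up to 85 mm. It starts standing on heel and foot in the open left of the shelf, foot end roughly to the robot's right. Origin: under the handle at bench height; x towards the foot, z up
- probe_handle (a point): on the handle's axis, 66 mm above the probe's underside: a good height to grip from above. Gripped hard on the two faces across the probe's x (22 mm apart) it resists tilting best when the foot is pressed; the hold gives, roughly 1 mm at the foot for 5 N
- probe_foot (a point): middle of the slightly domed underside of the round rubber foot (30 mm across, 6 mm high, friction about 1.2), 170 mm along the probe's x from the handle. A flat black heel, 30 x 30 x 6 mm, sits at x = -30 mm; nothing else projects below the strip
- tray_red: bystander: cut-open carton of eight red candles, 200 x 110 mm, 84 mm high, standing on the rear half of the shelf; origin under its centre
- candle_red: bystander: red pillar candle, 50 mm across, 90 mm high, on the shelf near its front edge, 115 to 130 mm towards the shelf's +x from the middle; origin under its centre
- candle_ivory: bystander: ivory pillar candle, 60 mm across, 100 mm high, on the bench beyond the working area; origin under its centre
- candle_grey: bystander: grey pillar candle, 56 mm across, 75 mm high, on the bench beyond the working area; origin under its centre
- tealight: bystander: tealight in a metal cup, 40 mm across, 19 mm high, on the bench near the robot; origin under its centre
- driver: bystander: screwdriver with a red handle lying on the bench to the robot's left, beyond the probe; origin at bench height on its length
- lantern: bystander: amber glass cup, 80 mm across, 90 mm high, on the bench near the robot, to its right; origin under its centre
Things that resemble listed ones, but are neither listed nor needed, are in the scene too. Several things have the shape of the probe; the one meant has the colours described above.

How it is judged:
By the outcome, as a careful person would: the job done as asked, in the order asked, and still so for the second after the job is handed in, with the robot touching nothing.
It also fails if it takes over 61 s, if anything falls off the work surface, if the arm or the gripper's body presses on something with over 40 N, if the wrist force passes 120 N, or if a joint passes its speed limit or range.

## Working session

There is one attempt and no reset: what is moved stays moved. The work goes in short steps, Python scripts to look and compute and a shell command to move; the robot and the scene stay as the last step left them, time stands still between calls to the robot, and variables do not carry over. Pictures are saved under pics/ and viewed, about 8 in all and at most 12, crops included, and the job is handed in when it is done.

```bash
ls; mkdir -p pics; cat > h.py <<'E'
import numpy as np, cv2
from scipy.spatial.transform import Rotation as Ro
from bench import r, imaging
def grab(name):
    s=r.observe(); im,d=imaging.read_camera(name); return s,im,d
def rays(name,uv,s=None):
    m=imaging.camera_model(name); uv=np.atleast_2d(np.array(uv,float))
    q=np.c_[(uv[:,0]-m['cx'])/m['fx'],(uv[:,1]-m['cy'])/m['fy']]; p=q.copy()
    for _ in range(20): p=q/(1+m['k1']*(p**2).sum(1,keepdims=True))
    d=np.c_[p,np.ones(len(p))]
    if 'mount' in m:
        M=np.array(m['mount']); R=Ro.from_rotvec(s['orientation']).as_matrix()
        return R@M[:3,3]+np.array(s['tcp_pos']), d@(R@M[:3,:3]).T
    R=np.array(m['R']); t=np.array(m['t']); return -R.T@t, d@R
def onplane(name,uv,z,s=None):
    o,d=rays(name,uv,s); k=(z-o[2])/d[:,2]; return o+d*k[:,None]
def bydepth(name,uv,dep,s=None):
    uv=np.atleast_2d(np.array(uv)); o,d=rays(name,uv,s); z=np.array([dep[int(v),int(u)] for u,v in uv]); return o+d*z[:,None]
def save(n,im): cv2.imwrite('pics/'+n,im[:,:,::-1])
E
python3 - <<'E'
from h import *
print(r.observe(), r.grip_depth)
out=[]
for n in ['scene','top']:
    s,im,d=grab(n); save(n+'.png',im); np.savez('/tmp/'+n,im=im,d=d)
    print(n,rays(n,[256,192]))
E
```

```text
pics
{'time_s': 0.0, 'joints': array([-1.31669937,  0.60015962, -0.00255761,  1.60014885,  0.00184166,
        0.94290356, -0.07981562]), 'qvel': array([ 0.00108877, -0.00217317,  0.00068281,  0.00135004,  0.00076441,
        0.00050896, -0.00014752]), 'joint_efforts': array([ 2.33439823e-04, -7.65081096e+01,  1.49705697e+00, -2.52330261e+01,
       -5.25071996e-02,  1.71197945e-02,  1.48860254e-04]), 'tcp_pos': array([0.23533416, 0.68520748, 0.21772809]), 'orientation': array([-5.17110243e-01, -3.09864542e+00,  2.53668966e-03]), 'contact_force': array([ 0.01237694, -0.51163243, -0.55411343]), 'wrist_torque': array([-0.01563695,  0.02083254,  0.00466218]), 'opening': 0.09286871767407809} 0.0188
scene (array([1.42852083, 0.466349  , 0.71866314]), array([[-0.78597958, -0.31997101, -0.52902205]]))
top (array([0.26098676, 0.08608176, 1.02785233]), array([[ 0.20500273, -0.03556166, -0.97819014]]))
```

View pics/top.png

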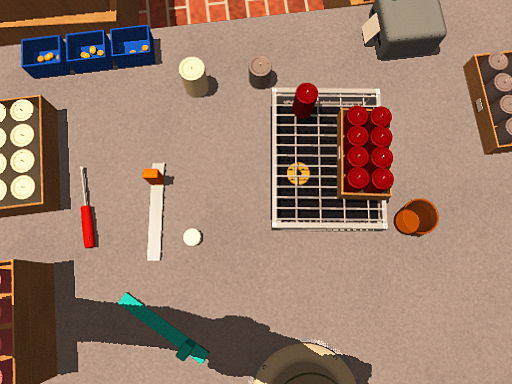

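View pics/scene.png

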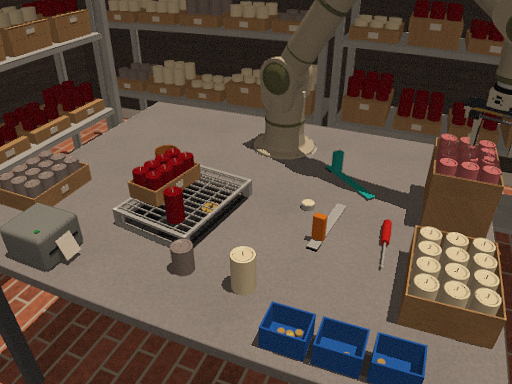

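The top view shows the shelf at cols 272–387 and rows 88–230, with its open front on the left at col 272. The brass washer is at (298,173). The probe candidates are the one with the orange handle (152,176) and steel strip down to (154,260), and the teal one at (165,330). Only the first has the described colours. I'll measure it and check it in one crop.

```bash
python3 - <<'E'
from h import *
T=np.load('/tmp/top.npz'); im,d=T['im'],T['d']
P=lambda uv,z:np.round(onplane('top',uv,z),4)
# strip
hsv=cv2.cvtColor(im,cv2.COLOR_RGB2HSV)
m=((hsv[...,1]<40)&(hsv[...,2]>150)).astype(np.uint8); w=np.zeros_like(m); w[155:270,140:172]=1
n,l,st,c=cv2.connectedComponentsWithStats(m*w); i=1+np.argmax(st[1:,4]); print(st[i])
ct=np.argwhere(l==i)[:,::-1]
box=cv2.minAreaRect(P(ct,0.010)[:,:2].astype(np.float32)*1000); print('strip',box, np.round(cv2.boxPoints(box)))
o=((hsv[...,0]<14)&(hsv[...,1]>170)&(hsv[...,2]>120)).astype(np.uint8); w[:]=0;w[160:190,135:172]=1
uo=np.argwhere(o*w)[:,::-1]; print('handle px',uo.min(0),uo.max(0)); 
X=bydepth('top',uo,d); print('handle z',np.percentile(X[:,2],[5,50,95])); t=X[X[:,2]>X[:,2].max()-.01]
print('handle top',t.mean(0),cv2.minAreaRect(t[:,:2].astype(np.float32)*1000))
b=((hsv[...,0]>14)&(hsv[...,0]<32)&(hsv[...,1]>110)&(hsv[...,2]>120)).astype(np.uint8); w[:]=0;w[155:192,280:318]=1
ub=np.argwhere(b*w)[:,::-1]; e=cv2.minEnclosingCircle(ub.astype(np.float32)); print('washer',e)
X=bydepth('top',ub,d); print('washer',P([e[0]],.012),np.percentile(X,[10,50,90],axis=0))
# shelf outer corners top z=.054
for q in [(272.5,89),(380.5,89),(386.5,229.5),(272.5,229.5)]: print('shelf',q,P([q],.054),bydepth('top',[q],d))
for q in [(193,238),(88,205),(83,170)]: print(q,P([q],.01))
A=cv2.resize(im[150:270,130:320],None,fx=4,fy=4,interpolation=cv2.INTER_CUBIC); save('crop1.png',A)
E
```

```text
[147 186  16  75 770]
strip ((431.3116455078125, 296.8776550292969), (28.270015716552734, 176.61195373535156), 82.590576171875) [[342. 294.]
 [517. 271.]
 [521. 300.]
 [346. 322.]]
handle px [143 169] [157 184]
handle z [0.03623655 0.0848011  0.08853994]
handle top [0.52636491 0.28099468 0.08507134] ((530.0341796875, 282.7397155761719), (32.56334686279297, 17.229551315307617), 83.8232650756836)
washer ((297.7190856933594, 173.11837768554688), 11.484651565551758)
washer [[ 0.5076 -0.0567  0.012 ]] [[ 0.48668425 -0.07722457  0.00920628]
 [ 0.50804657 -0.06039727  0.01241678]
 [ 0.52484085 -0.03641724  0.01531146]]
shelf (272.5, 89) [[ 0.7126 -0.021   0.054 ]] [[ 0.712109   -0.02090001  0.0551466 ]]
shelf (380.5, 89) [[ 0.6805 -0.2805  0.054 ]] [[ 0.70499208 -0.30188778 -0.00295133]]
shelf (386.5, 229.5) [[ 0.3427 -0.2306  0.054 ]] [[ 0.34703681 -0.24729804  0.00258482]]
shelf (272.5, 229.5) [[0.3748 0.0247 0.054 ]] [[0.37970537 0.0220077  0.01163012]]
(193, 238) [[0.3831 0.2098 0.01  ]]
(88, 205) [[0.4927 0.4516 0.01  ]]
(83, 170) [[0.5808 0.4597 0.01  ]]
```

View pics/crop1.png

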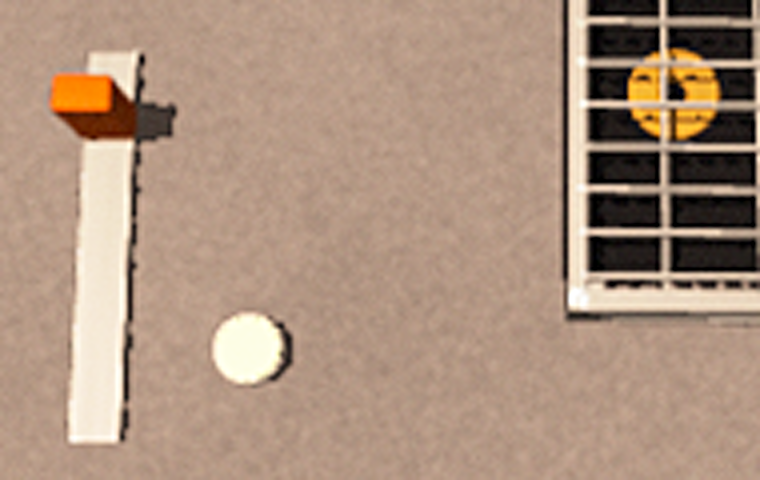

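The crop confirms it: the target has an orange handle block at crop (85,95) and a pale steel strip running down to (95,440). The washer is at crop (673,93), seen through the grid. Before moving, I'll check the heights along the travel path.

```bash
python3 - <<'E'
from h import *
for n in ['top','scene']:
    T=np.load(f'/tmp/{n}.npz'); d=T['d']
    v,u=np.mgrid[0:384,0:512]; uv=np.c_[u.ravel(),v.ravel()]
    X=bydepth(n,uv,d); X=X[d.ravel()>0]
    a=X[:,:2]; p0=np.array([.235,.685]); p1=np.array([.531,.2835]); e=(p1-p0)/np.linalg.norm(p1-p0)
    s=(a-p0)@e; w=np.abs((a-p0)@np.array([-e[1],e[0]]))
    for k in np.arange(-.1,.55,.05):
        q=X[(s>=k)&(s<k+.05)&(w<.11)]; print(n,round(k,2),len(q),np.round(q[:,2].max(),3) if len(q) else None)
s=r.observe(); print(Ro.from_rotvec(s['orientation']).as_matrix().round(3))
E
```

```text
top -0.1 0 None
top -0.05 0 None
top 0.0 46 0.129
top 0.05 499 0.207
top 0.1 2795 0.206
top 0.15 3381 0.207
top 0.2 1996 0.009
top 0.25 1914 0.087
top 0.3 1963 0.032
top 0.35 1879 0.02
top 0.4 1849 0.018
top 0.45 1821 0.09
top 0.5 1770 0.089
scene -0.1 79 0.215
scene -0.05 361 0.357
scene 0.0 2279 0.531
scene 0.05 2754 0.615
scene 0.1 2011 0.213
scene 0.15 1680 0.207
scene 0.2 475 0.005
scene 0.25 664 0.034
scene 0.3 865 0.028
scene 0.35 865 0.019
scene 0.4 868 0.015
scene 0.45 786 0.091
scene 0.5 1184 0.089
[[-0.946  0.325 -0.   ]
 [ 0.325  0.946 -0.001]
 [-0.    -0.001 -1.   ]]
```

```bash
python3 -m pendant '{"travel":[[0,0,-1],[-0.6,-0.4,-0.5],[-0.93,-0.64,0],[-0.93,-0.64,0],[-0.93,-0.64,0],[-0.93,-0.64,0],[-0.93,-0.64,0],[-0.93,-0.64,0],[-0.93,-0.64,0],[-0.93,-0.64,0],[-0.2,-0.15,0],[0,0,0]],"turn":[[0,0,0],[0,0,0],[0,0,0],[0,0,0],[0,0,0],[0,0,0],[0,0,0],[0,0,0],[0,0,0],[0,0,0],[0,0,0],[0,0,0]]}' 1 60
python3 -m pendant '{"travel":[[0,0,0],[0,0,0],[0,0,0.2],[0,0,0.2],[0,0,0.2],[0,0,0.2],[0,0,0.2],[0,0,0.2],[0,0,0.2],[0,0,0.2],[0,0,0],[0,0,0]],"turn":[[0,0,1],[0,0,1],[0,0,1],[0,0,1],[0,0,1],[0,0,1],[0,0,1],[0,0,1],[0,0,1],[0,0,1],[0,0,1],[0,0,1]]}'
python3 - <<'E'
from h import *
s,im,d=grab('wrist'); save('w1.png',im); np.savez('/tmp/w1',im=im,d=d,p=s['tcp_pos'],o=s['orientation'])
print(s['tcp_pos'],Ro.from_rotvec(s['orientation']).as_matrix().round(3),s['joints'].round(2),s['time_s'])
hsv=cv2.cvtColor(im,cv2.COLOR_RGB2HSV)
o=((hsv[...,0]<16)&(hsv[...,1]>150)&(hsv[...,2]>90)).astype(np.uint8)
n,l,st,c=cv2.connectedComponentsWithStats(o); i=1+np.argmax(st[1:,4]); print(st[i],c[i])
X=bydepth('wrist',np.argwhere(l==i)[:,::-1],d,s); t=X[X[:,2]>np.percentile(X[:,2],95)-.006]; print(t.mean(0),cv2.minAreaRect(t[:,:2].astype(np.float32)*1000),X[:,2].max())
E
```

```text
time_s: 1.6
tcp_pos: [0.5401, 0.2708, 0.2914]
orientation: [-0.513, -3.096, 0.013]
contact_force: [0.4, 0.1, -0.9]
opening: 0.0929
time_s: 3.1
tcp_pos: [0.5218, 0.2975, 0.206]
orientation: [-2.236, -2.193, 0.017]
contact_force: [-0.2, -0.5, -0.5]
opening: 0.0928
[0.52179001 0.29748053 0.20604589] [[ 0.019  1.    -0.015]
 [ 1.    -0.019 -0.   ]
 [-0.001 -0.015 -1.   ]] [-0.86  0.49  0.37  1.91 -0.25  0.8  -0.37] 3.1
[ 136   18   94   32 2191] [182.24783204  33.0182565 ]
[0.44127961 0.44993119 0.02751628] ((471.4551086425781, 434.84576416015625), (64.91883087158203, 159.9575958251953), 62.01922607421875) 0.3728079401023685
```

View pics/w1.png

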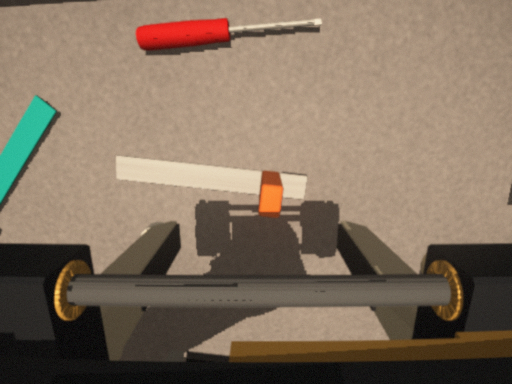

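The wrist view shows the probe's handle at (271,192). Its strip runs left to the foot end at (117,168), and the heel end is at (306,188). The screwdriver lies beyond it. I'll measure the handle here.

```bash
cat > hm.py <<'E'
from h import *
def meas(T):
    im,d=T['im'],T['d']; s={'tcp_pos':T['p'],'orientation':T['o']}
    hsv=cv2.cvtColor(im,cv2.COLOR_RGB2HSV); R=Ro.from_rotvec(s['orientation']).as_matrix()
    o=((hsv[...,0]>4)&(hsv[...,0]<16)&(hsv[...,1]>180)&(hsv[...,2]>100)).astype(np.uint8); o[260:]=0
    n,l,st,c=cv2.connectedComponentsWithStats(o); i=1+np.argmax(st[1:,4]); print(st[i])
    X=bydepth('wrist',np.argwhere(l==i)[:,::-1],d,s); print('z',np.percentile(X[:,2],[2,25,50,75,98]).round(4))
    t=X[X[:,2]>.080]; print(len(t)); b=cv2.minAreaRect(t[:,:2].astype(np.float32)*1000); print('top',b)
    w=((hsv[...,1]<70)&(hsv[...,2]>165)).astype(np.uint8); w[230:]=0; w[:130]=0
    n,l,st,c=cv2.connectedComponentsWithStats(w); i=1+np.argmax(st[1:,4]); print('strip',st[i])
    S=onplane('wrist',np.argwhere(l==i)[:,::-1],.010,s); b2=cv2.minAreaRect(S[:,:2].astype(np.float32)*1000); print(b2,cv2.boxPoints(b2).round(1).tolist())
    Sd=bydepth('wrist',np.argwhere(l==i)[:,::-1],d,s); print('strip z',np.median(Sd[:,2]))
    c=np.array(b[0])/1000; dl=R.T@np.array([c[0]-s['tcp_pos'][0],c[1]-s['tcp_pos'][1],0]); print('tool delta/50mm',dl/.05)
E
python3 - <<'E'
from hm import *
meas(np.load('/tmp/w1.npz'))
E
```

```text
[259 172  23  45 857]
z [0.028  0.083  0.0854 0.086  0.0873]
663
top ((534.4057006835938, 316.7068786621094), (102.79393768310547, 21.366580963134766), 86.52694702148438)
strip [    0   130   512   100 41464]
((510.859619140625, 283.987548828125), (129.32398986816406, 676.480224609375), 89.30872344970703) [[171.89999389648438, 223.39999389648438], [848.2999877929688, 215.1999969482422], [849.9000244140625, 344.6000061035156], [173.39999389648438, 352.70001220703125]]
strip z 0.0009284256956349768
tool delta/50mm [ 0.38936595  0.24474864 -0.003924  ]
```

```bash
sed -i 's/t=X\[X\[:,2\]>.080\].*/k=(X[:,2]>.080)\&(X[:,2]<.090); t=onplane("wrist",np.argwhere(l==i)[:,::-1][k],.0855,s); b=cv2.minAreaRect(t[:,:2].astype(np.float32)*1000); print("top",k.sum(),b,"mean",t.mean(0))/; s/(hsv\[...,1\]<70)&(hsv\[...,2\]>165)/(im.min(2)>im.max()*0.71)/' hm.py
python3 - <<'E'
from hm import *
T=np.load('/tmp/w1.npz'); print(T['im'][175,180],T['im'][130,180],T['im'][200,270],T['im'][180,270],T['im'][210,270]); meas(T)
E
```

```text
[227 210 183] [173 150 128] [250 139  55] [149  73  40] [248 129  50]
[259 172  23  45 857]
z [0.028  0.083  0.0854 0.086  0.0873]
top 660 ((532.5599365234375, 282.3179931640625), (33.35398483276367, 21.210742950439453), 83.5209732055664) mean [0.53240626 0.28243735 0.0855    ]
strip [ 117  157  143   36 2825]
((432.6644592285156, 293.4434509277344), (27.449548721313477, 175.6398162841797), 82.81153869628906) [[343.79998779296875, 290.79998779296875], [518.0999755859375, 268.79998779296875], [521.5, 296.1000061035156], [347.29998779296875, 318.0]]
strip z 0.010986368374527322
tool delta/50mm [-0.29899988  0.2212405  -0.00304429]
```

```bash
python3 -m pendant '{"travel":[[-0.3,0.22,0],[0,0,0],[0,0,0.8],[0,0,0.8],[0,0,0]],"turn":[[0,0,1],[-0.14,0,0],[0,0,0],[0,0,0],[0,0,0]]}'
cat > st.py <<'E'
from h import *
s=r.observe(); R=Ro.from_rotvec(s['orientation']).as_matrix()
print('t',round(s['time_s'],2),'p',s['tcp_pos'].round(4),'y-ang',np.degrees(np.arctan2(R[1,1],R[0,1])).round(2),'toolz',R[:,2].round(4),'yz',R[2,1].round(4),'F',s['contact_force'].round(1),'M',s['wrist_torque'].round(2),'open',s['opening'].round(4))
E
python3 st.py; python3 -c "
from h import *
s=r.observe();R=Ro.from_rotvec(s['orientation']).as_matrix();print(R.T@(np.array([.5324,.2823,.0472])-s['tcp_pos'])/.05)"
```

```text
time_s: 3.78
tcp_pos: [0.5269, 0.2922, 0.1242]
orientation: [-2.334, -2.101, -0.002]
contact_force: [-0.4, 0.5, 1.0]
opening: 0.0932
[-0.18913079  0.13035327  1.53877635]Traceback (most recent call last):
  File "st.py", line 3, in <module>
    print('t',round(s['time_s'],2),'p',s['tcp_pos'].round(4),'y-ang',np.degrees(np.arctan2(R[1,1],R[0,1])).round(2),'toolz',R[:,2].round(4),'yz',R[2,1].round(4),'F',s['contact_force'].round(1),'M',s['wrist_torque'].round(2),'open',s['opening'].round(4))
                                                                                                                                                                                                                                       ^^^^^^^^^^^^^^^^^^
AttributeError: 'float' object has no attribute 'round'
```

```bash
sed -i "s/,s\['opening'\].round(4))/,round(s['opening'],4))/" st.py
cat >> st.py <<'E'
import sys
if len(sys.argv)>3: print('tool delta',(R.T@(np.array(list(map(float,sys.argv[1:4])))-s['tcp_pos'])/.05).round(3))
E
python3 -m pendant '{"travel":[[-0.19,0.13,0.3],[-0.05,0.03,0.4],[0,0,0]],"turn":[[0,0,0],[0,0,0],[0,0,0]]}'
python3 st.py .5324 .2823 .0472
```

```text
time_s: 4.15
tcp_pos: [0.5352, 0.2804, 0.0908]
orientation: [-2.329, -2.107, -0.009]
contact_force: [-0.1, -0.3, -0.2]
opening: 0.093
t 4.15 p [0.5352 0.2804 0.0908] y-ang -5.72 toolz [ 0.0035  0.0046 -1.    ] yz 0.003 F [-0.1 -0.3 -0.2] M [-0.04  0.05 -0.05] open 0.093
tool delta [ 0.028 -0.061  0.871]
```

```bash
python3 -m pendant '{"travel":[[0.03,-0.06,0.3],[0,0,0.3],[0,0,0.27],[0,0,0],[0,0,0]],"turn":[[0,0,0.25],[0.03,0,0],[0,0,0],[0,0,0],[0,0,0]]}'
python3 st.py .5324 .2823 .0472
```

```text
time_s: 4.78
tcp_pos: [0.5333, 0.283, 0.046]
orientation: [-2.356, -2.074, -0.009]
contact_force: [0.7, -0.4, -0.2]
opening: 0.0926
t 4.78 p [0.5333 0.283  0.046 ] y-ang -7.29 toolz [ 0.0022  0.0064 -1.    ] yz 0.0014 F [ 0.7 -0.4 -0.2] M [-0.05  0.06 -0.03] open 0.0926
tool delta [-0.016 -0.016 -0.025]
```

```bash
python3 -m pendant '{"travel":[[0,0,0],[0,0,0],[0,0,0],[0,0,0],[0,0,0],[0,0,0]],"turn":[[0,0,0],[0,0,0],[0,0,0],[0,0,0],[0,0,0],[0,0,0]]}' -1 60
python3 st.py
```

```text
time_s: 5.52
tcp_pos: [0.5339, 0.2834, 0.0472]
orientation: [-2.356, -2.074, -0.012]
contact_force: [-0.8, 0.2, 0.2]
opening: 0.0376
t 5.53 p [0.5339 0.2834 0.0472] y-ang -7.28 toolz [ 0.0038  0.0075 -1.    ] yz 0.0028 F [-0.8  0.2  0.2] M [-0.07  0.09  0.01] open 0.0376
```

```bash
python3 -m pendant '{"travel":[[0,0,0],[0,0,0],[0,0,0],[0,0,0],[0,0,0]],"turn":[[0,0,0],[0,0,0],[0,0,0],[0,0,0],[0,0,0]]}'
python3 st.py
python3 -m pendant '{"travel":[[0,0,-0.3],[0,0,-0.5],[0,0,-0.5],[0,0,-0.5],[0,0,0]],"turn":[[0,0,0],[0,0,0],[0,0,0],[0,0,0],[0,0,0]]}'
python3 st.py
```

```text
time_s: 6.15
tcp_pos: [0.5336, 0.2834, 0.0472]
orientation: [-2.355, -2.073, -0.011]
contact_force: [-0.3, 0.5, 0.7]
opening: 0.0215
t 6.15 p [0.5336 0.2834 0.0472] y-ang -7.28 toolz [ 0.0031  0.0075 -1.    ] yz 0.0021 F [-0.3  0.5  0.7] M [0.   0.37 0.01] open 0.0215
time_s: 6.78
tcp_pos: [0.5337, 0.2822, 0.1425]
orientation: [-2.357, -2.073, -0.013]
contact_force: [0.8, 0.5, -1.7]
opening: 0.0217
t 6.78 p [0.5337 0.2822 0.1425] y-ang -7.31 toolz [ 0.0044  0.0074 -1.    ] yz 0.0034 F [ 0.8  0.5 -1.7] M [-0.06 -0.02  0.06] open 0.0217
```

```bash
python3 -m pendant '{"travel":[[0,0,0],[0,0,0],[0,0,0],[0,0,0],[0,0,0],[0,0,0],[0,0,0],[0,0,0],[0,0,0],[0,0,0],[0,0,0],[0,0,0]],"turn":[[0,0,-0.6],[0,0,-1],[0,0,-1],[0,0,-1],[0,0,-1],[0,0,-1],[0,0,-1],[0,0,-1],[0,0,-1],[0,0,-1],[0,0,-1],[0,0,-1]]}'
python3 -m pendant '{"travel":[[0,0,0],[0,0,0],[0,0,0],[0,0,0],[0,0,0]],"turn":[[0,0,-1],[0,0,-1],[0,0,-0.8],[0,0,-0.4],[0,0,0]]}'
python3 st.py
python3 - <<'E'
from h import *
T=np.load('/tmp/top.npz');S=np.load('/tmp/scene.npz')
def ym(im,x0,x1,y0,y1):
    h=cv2.cvtColor(im,cv2.COLOR_RGB2HSV); b=((h[...,0]>13)&(h[...,0]<34)&(h[...,1]>110)&(h[...,2]>90)); m=np.zeros_like(b); m[y0:y1,x0:x1]=1; return np.argwhere(b&m)[:,::-1]
a=ym(T['im'],280,318,155,192); b=ym(S['im'],192,225,195,220)
for z in (.010,.012,.014,.016):
    for n,u in (('top',a),('scene',b)):
        X=onplane(n,u,z)[:,:2].astype(np.float32)*1000; h=cv2.convexHull(X); print(z,n,cv2.minEnclosingCircle(X)[0:2], cv2.fitEllipse(h) if len(h)>5 else '')
print(b.min(0),b.max(0))
im=T['im']; 
# rows across front edge, at rows between wires
for v in (178,190,200,215): print(v,[tuple(im[v,c]) for c in range(264,280,1)])
s,im,d=grab('top'); save('top2.png',np.hstack([cv2.resize(im[120:250,130:320],None,fx=3,fy=3,interpolation=cv2.INTER_CUBIC)]))
im=S['im']; save('sc_crop.png',cv2.resize(im[150:250,110:270],None,fx=5,fy=5,interpolation=cv2.INTER_CUBIC))
E
```

```text
time_s: 8.28
tcp_pos: [0.5283, 0.2802, 0.1348]
orientation: [-0.688, -3.06, -0.002]
contact_force: [0.0, -0.2, -0.9]
opening: 0.0217
time_s: 8.9
tcp_pos: [0.5262, 0.2789, 0.1315]
orientation: [-0.151, -3.128, -0.0]
contact_force: [0.3, 0.3, -2.1]
opening: 0.0214
t 8.9 p [0.5262 0.2789 0.1315] y-ang 84.46 toolz [-1.010e-02  8.000e-04 -9.999e-01] yz -0.0002 F [ 0.3  0.3 -2.1] M [ 0.11 -0.01  0.01] open 0.0214
0.01 top ((508.40582275390625, -57.29052734375), 28.83186912536621) ((508.4040222167969, -57.67092514038086), (54.774436950683594, 56.645164489746094), 59.9202995300293)
0.01 scene ((504.859619140625, -61.08129119873047), 30.154521942138672) ((504.9973449707031, -63.270286560058594), (41.1497688293457, 63.23935317993164), 90.04084777832031)
0.012 top ((507.9195251464844, -57.008880615234375), 28.7751522064209) ((507.93658447265625, -57.39229202270508), (54.65297317504883, 56.589080810546875), 60.25656509399414)
0.012 scene ((507.46636962890625, -59.5927734375), 30.069421768188477) ((507.6037292480469, -61.77559280395508), (41.03364562988281, 63.06087112426758), 90.04082489013672)

[... 2979 characters left out ...]
.uint8(130)), (np.uint8(179), np.uint8(149), np.uint8(130)), (np.uint8(183), np.uint8(154), np.uint8(137)), (np.uint8(180), np.uint8(151), np.uint8(131)), (np.uint8(175), np.uint8(146), np.uint8(125)), (np.uint8(185), np.uint8(155), np.uint8(135)), (np.uint8(138), np.uint8(117), np.uint8(100)), (np.uint8(27), np.uint8(22), np.uint8(18)), (np.uint8(225), np.uint8(199), np.uint8(174)), (np.uint8(245), np.uint8(229), np.uint8(205)), (np.uint8(240), np.uint8(225), np.uint8(200)), (np.uint8(252), np.uint8(237), np.uint8(215)), (np.uint8(197), np.uint8(174), np.uint8(154)), (np.uint8(60), np.uint8(53), np.uint8(43)), (np.uint8(0), np.uint8(0), np.uint8(0)), (np.uint8(2), np.uint8(7), np.uint8(0))]
```

View pics/sc_crop.png

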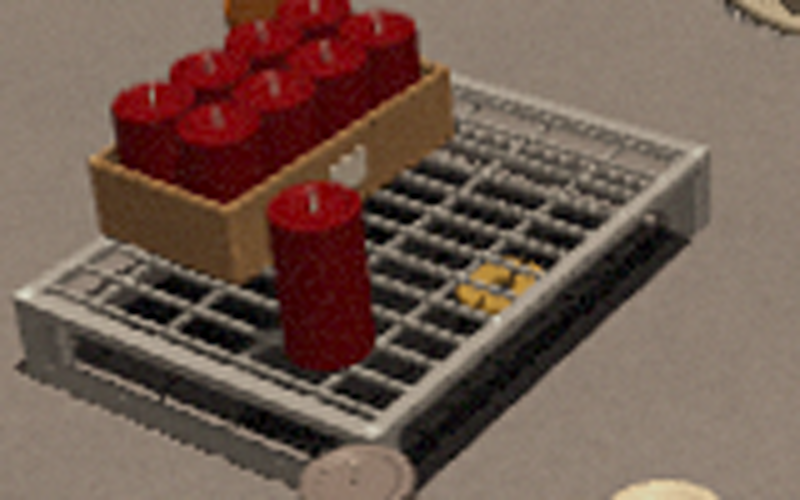

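View pics/top2.png

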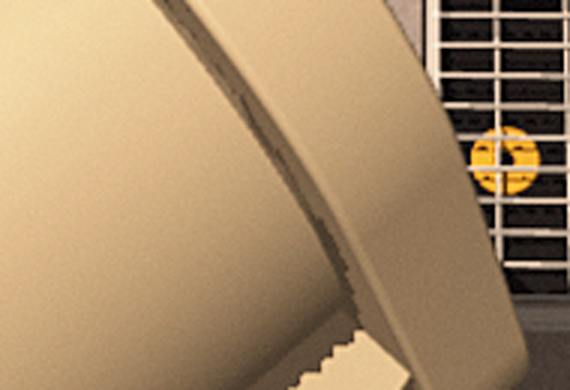

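The scene crop shows the washer at crop (500,285) behind the front rail, the mat ending about at the front edge, and the passage free. The second top view shows the arm covering the probe with the washer unmoved. Two-view triangulation puts the washer's top at (0.508,-0.057), z≈0.012. Next I set the probe in front of the opening, low.

```bash
python3 - <<'E'
from h import *
s=r.observe();R=Ro.from_rotvec(s['orientation']).as_matrix();print((R.T@(np.array([.5458,.2305,.072])-s['tcp_pos'])/.05).round(3))
E
python3 -m pendant '{"travel":[[-0.3,-0.4,0.2],[-0.2,-0.55,0.4],[0,0,0.4],[0,0,0.2],[0,0,0]],"turn":[[0,0,0.35],[0,-0.1,0],[0,0,0],[0,0,0],[0,0,0]]}'
python3 st.py .5458 .2305 .072
```

```text
[-0.495 -0.924  1.185]
time_s: 9.57
tcp_pos: [0.5481, 0.2229, 0.0683]
orientation: [0.228, 3.131, -0.004]
contact_force: [0.4, -0.2, -2.1]
opening: 0.0217
t 9.57 p [0.5481 0.2229 0.0683] y-ang 81.66 toolz [ 0.0018 -0.0028 -1.    ] yz -0.0025 F [ 0.4 -0.2 -2.1] M [ 0.1   0.06 -0.01] open 0.0217
tool delta [ 0.068  0.143 -0.075]
```

```bash
python3 - <<'E'
from h import *
s,im,d=grab('scene'); np.savez('/tmp/s2',im=im,d=d)
save('s2.png',cv2.resize(im[140:280,150:390],None,fx=3.3,fy=3.3,interpolation=cv2.INTER_CUBIC))
E
```

```text
(no output)
```

View pics/s2.png

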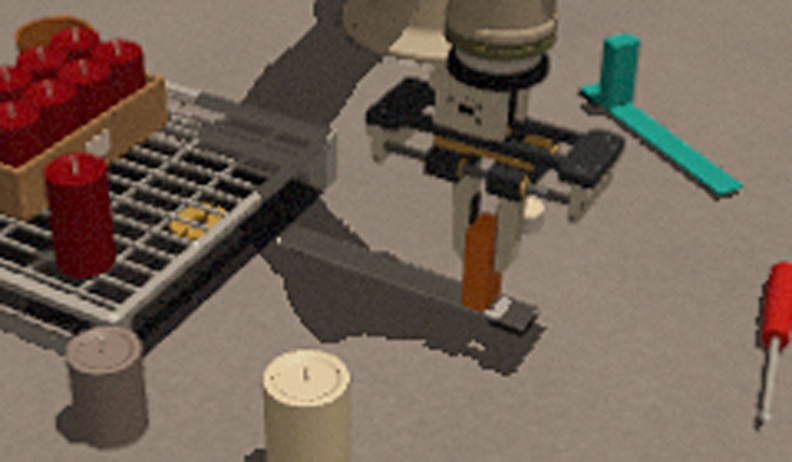

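The view shows the probe held with its strip from crop (500,310) to its tip at (278,240), in front of the opening and pointing at the washer at (197,220). I'll check the strip's height and tilt from the depth.

```bash
python3 - <<'E'
from h import *
T=np.load('/tmp/s2.npz'); d=T['d']
h=np.array([.548,.2229]); e=np.array([-.1444,-.9895]); n=np.array([-e[1],e[0]])
v,u=np.mgrid[195:250,215:320]; uv=np.c_[u.ravel(),v.ravel()]
X=bydepth('scene',uv,d); a=(X[:,:2]-h)@e; b=(X[:,:2]-h)@n
for k in np.arange(-.05,.23,.02):
    q=(a>=k)&(a<k+.02)&(abs(b)<.025)&(X[:,2]>.018)&(X[:,2]<.045)
    if q.sum()>2: print(round(k,2),q.sum(),'z',np.median(X[q,2]).round(4),'lat',b[q].min().round(3),b[q].max().round(3),'amax',a[q].max().round(3))
E
```

```text
-0.05 69 z 0.0319 lat -0.015 0.021 amax -0.03
-0.03 78 z 0.0325 lat -0.014 0.019 amax -0.01
-0.01 33 z 0.0377 lat -0.01 0.021 amax 0.01
0.01 37 z 0.0329 lat -0.01 0.019 amax 0.029
0.03 53 z 0.033 lat -0.013 0.018 amax 0.05
0.05 53 z 0.0331 lat -0.013 0.018 amax 0.069
0.07 51 z 0.0329 lat -0.012 0.02 amax 0.09
0.09 48 z 0.0336 lat -0.016 0.018 amax 0.109
0.11 50 z 0.0333 lat -0.014 0.018 amax 0.13
0.13 48 z 0.0334 lat -0.014 0.02 amax 0.15
0.15 48 z 0.0333 lat -0.015 0.017 amax 0.17
0.17 44 z 0.0331 lat -0.014 0.018 amax 0.19
```

```bash
python3 -m pendant '{"travel":[[0,-0.4,-0.02],[0,-0.5,-0.02],[0,-0.5,-0.02],[0,-0.3,-0.02],[0,0,-0.01]],"turn":[[0,0,0],[0,0,0],[0,0,0],[0,0,0],[0,0,0]]}'
python3 st.py .532 .1114 .066
```

```text
time_s: 10.25
tcp_pos: [0.536, 0.1333, 0.0765]
orientation: [0.229, 3.127, -0.003]
contact_force: [-0.3, -0.8, -0.7]
opening: 0.022
t 10.25 p [0.536  0.1333 0.0765] y-ang 81.63 toolz [ 0.0061 -0.0025 -1.    ] yz -0.0016 F [-0.3 -0.8 -0.7] M [ 0.1  -0.    0.01] open 0.022
tool delta [ 0.017 -0.444  0.21 ]
```

```bash
python3 -m pendant '{"travel":[[0.01,-0.2,0.06],[0.01,-0.22,0.06],[0,0,0.02],[0,0,0]],"turn":[[0,0,0],[0,0,0],[0,0,0],[0,0,0]]}'
python3 st.py .532 .1114 .066
python3 - <<'E'
from h import *
s,im,d=grab('scene'); np.savez('/tmp/s3',im=im,d=d)
s,t,d=grab('top'); 
A=cv2.resize(im[165:255,160:300],None,fx=4,fy=4,interpolation=cv2.INTER_CUBIC); B=cv2.resize(t[140:215,250:350],None,fx=3.2,fy=4.8,interpolation=cv2.INTER_CUBIC)[:360]
B=cv2.resize(t[140:230,262:322],None,fx=4,fy=4,interpolation=cv2.INTER_CUBIC)
save('s3.png',np.hstack([A,B]))
E
```

```text
time_s: 10.75
tcp_pos: [0.5321, 0.1132, 0.0691]
orientation: [0.226, 3.127, -0.001]
contact_force: [0.3, -0.3, -2.1]
opening: 0.0221
t 10.75 p [0.5321 0.1132 0.0691] y-ang 81.75 toolz [ 0.0069 -0.0013 -1.    ] yz -0.0003 F [ 0.3 -0.3 -2.1] M [0.11 0.   0.02] open 0.0221
tool delta [-0.002 -0.035  0.062]
```

View pics/s3.png

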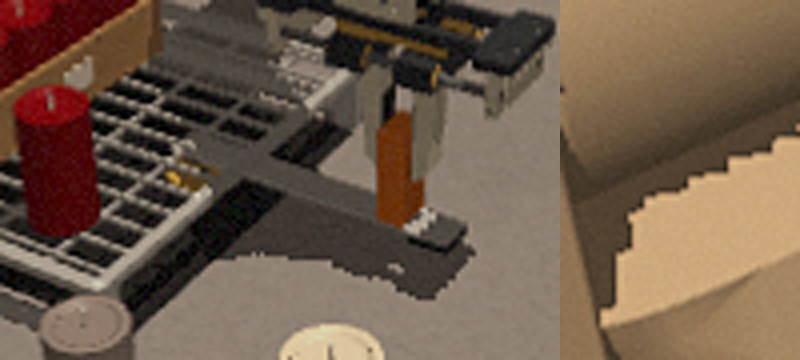

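```bash
python3 -m pendant '{"travel":[[0,-0.03,0.06],[0,0,0.04],[0,0,0]],"turn":[[0,0,0],[0,0,0],[0,0,0]]}'
python3 st.py
```

```text
time_s: 11.22
tcp_pos: [0.532, 0.1123, 0.0638]
orientation: [0.224, 3.126, -0.001]
contact_force: [-1.1, -0.1, -1.4]
opening: 0.022
t 11.22 p [0.532  0.1123 0.0638] y-ang 81.81 toolz [ 0.007  -0.0011 -1.    ] yz -0.0001 F [-1.1 -0.1 -1.4] M [0.04 0.05 0.06] open 0.022
```

```bash
python3 -m pendant '{"travel":[[0,0,0.03],[0,0,0]],"turn":[[0,0,0],[0,0,0]]}'
python3 st.py
```

```text
time_s: 11.48
tcp_pos: [0.532, 0.1124, 0.0622]
orientation: [0.224, 3.126, -0.001]
contact_force: [-1.0, 0.2, -1.1]
opening: 0.0217
t 11.47 p [0.532  0.1124 0.0622] y-ang 81.82 toolz [ 0.0071 -0.0011 -1.    ] yz -0.0001 F [-1.   0.2 -1.1] M [0.1  0.04 0.04] open 0.0217
```

```bash
python3 -m pendant '{"travel":[[0,0,0.03],[0,0,0]],"turn":[[0,0,0],[0,0,0]]}'; python3 st.py
```

```text
time_s: 11.72
tcp_pos: [0.5321, 0.1123, 0.0606]
orientation: [0.224, 3.126, -0.001]
contact_force: [-0.9, 1.1, -1.9]
opening: 0.0216
t 11.72 p [0.5321 0.1123 0.0606] y-ang 81.81 toolz [ 0.0071 -0.0011 -1.    ] yz -0.0001 F [-0.9  1.1 -1.9] M [0.13 0.02 0.01] open 0.0216
```

```bash
python3 -m pendant '{"travel":[[0,0,0.02],[0,0,0]],"turn":[[0,0,0],[0,0,0]]}'; python3 st.py
```

```text
time_s: 11.98
tcp_pos: [0.5321, 0.1124, 0.0596]
orientation: [0.224, 3.126, -0.001]
contact_force: [-0.3, 0.3, -2.4]
opening: 0.0218
t 11.97 p [0.5321 0.1124 0.0596] y-ang 81.81 toolz [ 0.0073 -0.001  -1.    ] yz 0.0 F [-0.3  0.3 -2.4] M [ 0.09  0.01 -0.  ] open 0.0218
```

```bash
python3 -m pendant '{"travel":[[0,0,0.02],[0,0,0]],"turn":[[0,0,0],[0,0,0]]}'; python3 st.py
```

```text
time_s: 12.22
tcp_pos: [0.5322, 0.1124, 0.0585]
orientation: [0.224, 3.126, -0.001]
contact_force: [-0.5, 0.9, -1.6]
opening: 0.0216
t 12.22 p [0.5322 0.1124 0.0585] y-ang 81.81 toolz [ 0.0073 -0.001  -1.    ] yz 0.0001 F [-0.5  0.9 -1.6] M [ 0.13 -0.    0.01] open 0.0216
```

```bash
python3 -m pendant '{"travel":[[0,0,0.02],[0,0,0]],"turn":[[0,0,0],[0,0,0]]}'; python3 st.py
```

```text
time_s: 12.48
tcp_pos: [0.5323, 0.1125, 0.0578]
orientation: [0.224, 3.126, -0.001]
contact_force: [-0.7, 0.2, 2.4]
opening: 0.0217
t 12.47 p [0.5323 0.1125 0.0578] y-ang 81.82 toolz [ 0.0076 -0.001  -1.    ] yz 0.0001 F [-0.7  0.2  2.4] M [-0.43  0.24 -0.03] open 0.0217
```

```bash
python3 -m pendant '{"travel":[[0,0,0.016],[0,0,0]],"turn":[[0,0,0],[0,0,0]]}'; python3 st.py
```

```text
time_s: 12.72
tcp_pos: [0.5325, 0.1126, 0.0575]
orientation: [0.223, 3.125, -0.001]
contact_force: [-0.5, 0.2, 4.8]
opening: 0.022
t 12.72 p [0.5325 0.1126 0.0575] y-ang 81.83 toolz [ 0.0081 -0.0011 -1.    ] yz 0.0001 F [-0.5  0.2  4.8] M [-0.65  0.23 -0.14] open 0.022
```

```bash
python3 -m pendant '{"travel":[[0,0.05,0.014],[0,0.1,0.006]],"turn":[[0,0,0],[0,0,0]]}'; python3 st.py
```

```text
time_s: 12.98
tcp_pos: [0.5328, 0.1172, 0.0565]
orientation: [0.226, 3.127, -0.007]
contact_force: [0.5, -4.4, 5.7]
opening: 0.0216
t 12.97 p [0.5328 0.1172 0.0565] y-ang 81.72 toolz [ 0.006  -0.0047 -1.    ] yz -0.0038 F [ 0.5 -4.4  5.7] M [-2.3   0.26 -0.03] open 0.0216
```

```bash
python3 -m pendant '{"travel":[[0,0.12,0.006],[0,0.12,0.004],[0,0.12,0.004]],"turn":[[0,0,0],[0,0,0],[0,0,0]]}'; python3 st.py
```

```text
time_s: 13.35
tcp_pos: [0.5345, 0.131, 0.0556]
orientation: [0.231, 3.129, -0.016]
contact_force: [0.2, -3.2, 3.6]
opening: 0.0216
t 13.35 p [0.5345 0.131  0.0556] y-ang 81.56 toolz [ 0.0029 -0.0106 -0.9999] yz -0.01 F [ 0.2 -3.2  3.6] M [-2.18  0.19  0.01] open 0.0216
```

```bash
python3 -m pendant '{"travel":[[0,0.12,0.002],[0,0.12,0.002],[0,0.1,0.002]],"turn":[[-0.04,0,0],[-0.03,0,0],[-0.03,0,0]]}'; python3 st.py
```

```text
time_s: 13.72
tcp_pos: [0.536, 0.1432, 0.0553]
orientation: [0.234, 3.131, -0.011]
contact_force: [-0.6, -4.5, 9.1]
opening: 0.0217
t 13.72 p [0.536  0.1432 0.0553] y-ang 81.44 toolz [ 0.001  -0.0073 -1.    ] yz -0.0071 F [-0.6 -4.5  9.1] M [-2.71  0.26 -0.  ] open 0.0217
```

```bash
python3 -m pendant '{"travel":[[0,0.12,0],[0,0.12,0],[0,0.1,0.002]],"turn":[[0,0,0],[-0.01,0,0],[-0.02,0,0]]}'; python3 st.py
```

```text
time_s: 14.1
tcp_pos: [0.5383, 0.1586, 0.0549]
orientation: [0.236, 3.132, -0.011]
contact_force: [0.3, -2.1, 2.9]
opening: 0.0216
t 14.1 p [0.5383 0.1586 0.0549] y-ang 81.36 toolz [ 1.0e-04 -6.9e-03 -1.0e+00] yz -0.0068 F [ 0.3 -2.1  2.9] M [-1.35  0.15 -0.02] open 0.0216
```

```bash
python3 -m pendant '{"travel":[[0,0.06,0.012],[0,0.1,0.012]],"turn":[[-0.03,0,0],[-0.03,0,0]]}'; python3 st.py
```

```text
time_s: 14.35
tcp_pos: [0.539, 0.165, 0.0537]
orientation: [-0.237, -3.132, 0.005]
contact_force: [-1.4, -5.1, 9.5]
opening: 0.0221
t 14.35 p [0.539  0.165  0.0537] y-ang 81.35 toolz [-6.0e-04 -3.2e-03 -1.0e+00] yz -0.0033 F [-1.4 -5.1  9.5] M [-3.18  0.41  0.05] open 0.0221
```

```bash
python3 -m pendant '{"travel":[[0,0.1,0.003],[0,0.1,0.003]],"turn":[[0,0,0],[-0.01,0,0]]}'; python3 st.py
```

```text
time_s: 14.6
tcp_pos: [0.5399, 0.1723, 0.0536]
orientation: [-0.239, -3.131, 0.01]
contact_force: [-1.1, -4.3, 7.4]
opening: 0.0218
t 14.6 p [0.5399 0.1723 0.0536] y-ang 81.27 toolz [-0.0024 -0.0059 -1.    ] yz -0.0062 F [-1.1 -4.3  7.4] M [-2.66  0.33  0.02] open 0.0218
```

```bash
python3 -m pendant '{"travel":[[0,0.1,0.004],[0,0.1,0.004],[0,0.1,0.004]],"turn":[[-0.01,0,0],[-0.02,0,0],[-0.01,0,0]]}'; python3 st.py
```

```text
time_s: 14.98
tcp_pos: [0.5414, 0.1837, 0.0531]
orientation: [-0.241, -3.128, 0.011]
contact_force: [-0.6, -5.0, 6.4]
opening: 0.0214
t 14.97 p [0.5414 0.1837 0.0531] y-ang 81.18 toolz [-0.0046 -0.0068 -1.    ] yz -0.0074 F [-0.6 -5.   6.4] M [-2.56  0.39  0.  ] open 0.0214
```

```bash
python3 -m pendant '{"travel":[[0,0.1,0.003],[0,0.1,0.003],[0,0.1,0.003]],"turn":[[-0.02,0,0],[-0.02,0,0],[-0.02,0,0]]}'; python3 st.py
```

```text
time_s: 15.35
tcp_pos: [0.5427, 0.1951, 0.0527]
orientation: [-0.244, -3.126, 0.01]
contact_force: [0.1, -4.5, 7.8]
opening: 0.0216
t 15.35 p [0.5427 0.1951 0.0527] y-ang 81.09 toolz [-0.0068 -0.0059 -1.    ] yz -0.0069 F [ 0.1 -4.5  7.8] M [-2.66  0.35  0.04] open 0.0216
```

```bash
python3 -m pendant '{"travel":[[0,0.12,0.002],[0,0.12,0.002],[0,0.12,0.002],[0,0.12,0.002]],"turn":[[-0.01,-0.02,0],[-0.02,-0.02,0],[-0.02,-0.02,0],[-0.02,-0.02,0]]}'; python3 st.py
```

```text
time_s: 15.85
tcp_pos: [0.5449, 0.2139, 0.0521]
orientation: [-0.248, -3.13, 0.012]
contact_force: [-0.7, -5.6, 7.3]
opening: 0.0215
t 15.85 p [0.5449 0.2139 0.0521] y-ang 80.95 toolz [-0.002  -0.0074 -1.    ] yz -0.0076 F [-0.7 -5.6  7.3] M [-2.83  0.36 -0.04] open 0.0215
```

```bash
python3 -m pendant '{"travel":[[0,0.12,0.001],[0,0.12,0.002],[0,0.12,0.001],[0,0.12,0.002]],"turn":[[-0.01,0,0],[-0.02,0,0],[-0.02,0,0],[-0.02,0,0]]}'; python3 st.py
python3 - <<'E'
from h import *
s,im,d=grab('scene'); save('s4.png',cv2.resize(im[140:290,150:390],None,fx=3.3,fy=3.3,interpolation=cv2.INTER_CUBIC))
h=cv2.cvtColor(im,cv2.COLOR_RGB2HSV); b=((h[...,0]>13)&(h[...,0]<34)&(h[...,1]>110)&(h[...,2]>90)); b[:170]=0;b[260:]=0;b[:,:170]=0;b[:,330:]=0
n,l,st,c=cv2.connectedComponentsWithStats(b.astype(np.uint8)); print([(st[i].tolist(),c[i].round(),onplane('scene',[c[i]],.008)[0].round(3)) for i in range(1,n) if st[i,4]>8])
E
```

```text
time_s: 16.35
tcp_pos: [0.547, 0.2319, 0.0516]
orientation: [-0.251, -3.126, 0.015]
contact_force: [-0.8, -6.1, 6.9]
opening: 0.0216
t 16.35 p [0.547  0.2319 0.0516] y-ang 80.84 toolz [-0.0063 -0.0092 -0.9999] yz -0.0101 F [-0.8 -6.1  6.9] M [-2.95  0.39  0.1 ] open 0.0216
[([170, 170, 31, 19, 265], array([186., 178.]), array([ 0.379, -0.216,  0.008])), ([285, 188, 11, 4, 14], array([290., 190.]), array([0.319, 0.131, 0.008])), ([314, 188, 9, 5, 13], array([318., 190.]), array([0.284, 0.217, 0.008])), ([302, 194, 12, 4, 14], array([308., 195.]), array([0.328, 0.196, 0.008])), ([235, 219, 14, 6, 26], array([240., 223.]), array([0.543, 0.058, 0.008]))]
```

View pics/s4.png

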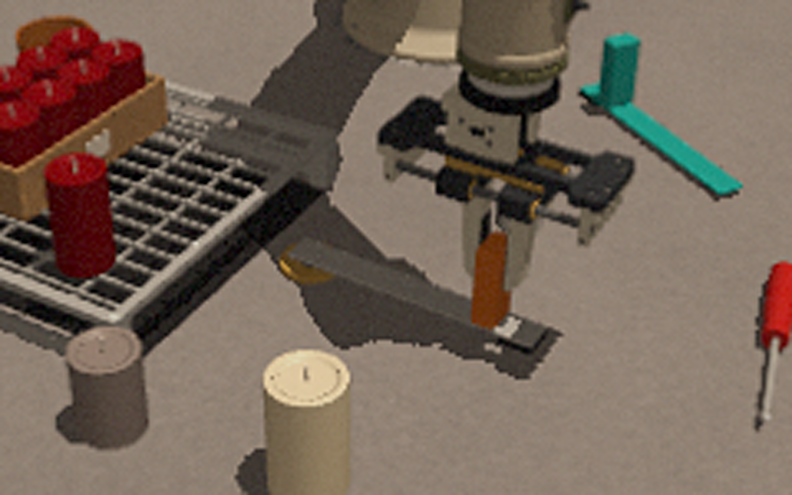

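The washer (crop (303,263)) follows under the foot and is already outside the front edge. I'll draw it another 35–40 mm.

```bash
python3 -m pendant '{"travel":[[0,0.12,0.001],[0,0.12,0.002],[0,0.12,0.001],[0,0.12,0.002]],"turn":[[-0.02,-0.02,0],[-0.03,-0.02,0],[-0.02,-0.02,0],[-0.02,-0.02,0]]}'; python3 st.py
```

```text
time_s: 16.9
tcp_pos: [0.549, 0.2491, 0.0511]
orientation: [-0.254, -3.13, 0.019]
contact_force: [-0.7, -5.4, 8.0]
opening: 0.0214
t 16.9 p [0.549  0.2491 0.0511] y-ang 80.71 toolz [-0.0025 -0.0117 -0.9999] yz -0.0119 F [-0.7 -5.4  8. ] M [-3.09  0.37  0.06] open 0.0214
```

```bash
python3 -m pendant '{"travel":[[0,0.12,0.001],[0,0.12,0.002],[0,0.12,0.001],[0,0.06,0]],"turn":[[-0.02,0,0],[-0.02,0,0],[-0.02,0,0],[0,0,0]]}'; python3 st.py
```

```text
time_s: 17.4
tcp_pos: [0.5507, 0.263, 0.0507]
orientation: [-0.257, -3.125, 0.026]
contact_force: [-0.7, -5.6, 6.6]
opening: 0.022
t 17.4 p [0.5507 0.263  0.0507] y-ang 80.6 toolz [-0.0074 -0.0163 -0.9998] yz -0.0173 F [-0.7 -5.6  6.6] M [-2.67  0.27  0.09] open 0.022
```

```bash
python3 -m pendant '{"travel":[[0,-0.02,-0.1],[0,0,-0.3],[0,0,-0.4],[0,0.5,-0.1],[0,0.5,0],[0,0.4,0],[0,0,0]],"turn":[[0,0,0],[0,0,0],[-0.08,-0.03,0],[-0.08,-0.04,0],[0,0,0],[0,0,0],[0,0,0]]}'; python3 st.py .562 .34 .05
```

```text
time_s: 18.27
tcp_pos: [0.5627, 0.3412, 0.0995]
orientation: [0.252, 3.127, 0.011]
contact_force: [-0.2, -0.4, -2.1]
opening: 0.0218
t 18.27 p [0.5627 0.3412 0.0995] y-ang 80.78 toolz [ 0.0054  0.0066 -1.    ] yz 0.0074 F [-0.2 -0.4 -2.1] M [ 0.1  -0.02 -0.03] open 0.0218
tool delta [ 0.015 -0.034  0.99 ]
```

```bash
python3 -m pendant '{"travel":[[0,0,0.2],[0,0,0.2],[0,0,0]],"turn":[[0.07,0.05,0],[0,0,0],[0,0,0]]}'; python3 st.py .562 .34 .0475
python3 - <<'E'
from h import *
st=r.observe(); R=Ro.from_rotvec(st['orientation']).as_matrix()
s,im,d=grab('scene'); save('s5.png',cv2.resize(im[140:290,180:420],None,fx=3.3,fy=3.3,interpolation=cv2.INTER_CUBIC))
h=np.array(st['tcp_pos'][:2]); e=-R[:2,1]; n=np.array([-e[1],e[0]])
v,u=np.mgrid[180:270,215:350]; uv=np.c_[u.ravel(),v.ravel()]
X=bydepth('scene',uv,d); a=(X[:,:2]-h)@e; b=(X[:,:2]-h)@n
for k in np.arange(-.05,.21,.03):
    q=(a>=k)&(a<k+.03)&(abs(b)<.025)&(X[:,2]>.025)&(X[:,2]<.065)
    if q.sum()>2: print(round(k,2),q.sum(),'z',np.median(X[q,2]).round(4),'lat',b[q].min().round(3),b[q].max().round(3),'amax',a[q].max().round(3))
f=cv2.cvtColor(im,cv2.COLOR_RGB2HSV); m=((f[...,0]>13)&(f[...,0]<34)&(f[...,1]>110)&(f[...,2]>90)); m[:205]=0;m[260:]=0;m[:,:215]=0;m[:,300:]=0
p=np.argwhere(m)[:,::-1]; Y=onplane('scene',p,.008); Z=bydepth('scene',p,d); c=cv2.minEnclosingCircle(Y[:,:2].astype(np.float32)*1000); print('washer',c,p.mean(0),'z',np.percentile(Z[:,2],[10,50,90]).round(4))
w=np.array(c[0])/1000-np.array([.5437,.0019]); print('y_s',w@np.array([.134,.991]),'x_s',w@np.array([.991,-.134]))
E
```

```text
time_s: 18.65
tcp_pos: [0.5619, 0.3391, 0.0763]
orientation: [-0.254, -3.128, 0.006]
contact_force: [-0.6, 0.1, -1.1]
opening: 0.0217
t 18.65 p [0.5619 0.3391 0.0763] y-ang 80.73 toolz [-0.004  -0.0035 -1.    ] yz -0.0041 F [-0.6  0.1 -1.1] M [ 0.09 -0.01 -0.  ] open 0.0217
tool delta [-0.001  0.02   0.577]
-0.05 69 z 0.039 lat -0.012 0.02 amax -0.021
-0.02 121 z 0.0461 lat -0.013 0.023 amax 0.009
0.01 79 z 0.0406 lat -0.014 0.019 amax 0.04
0.04 90 z 0.0409 lat -0.016 0.018 amax 0.07
0.07 84 z 0.0414 lat -0.013 0.017 amax 0.1
0.1 82 z 0.0414 lat -0.014 0.018 amax 0.129
0.13 82 z 0.0412 lat -0.014 0.018 amax 0.16
0.16 77 z 0.0416 lat -0.015 0.018 amax 0.189
washer ((525.0501708984375, 88.29013061523438), 31.169422149658203) [251.5620438  222.54014599] z [0.0058 0.0093 0.0113]
y_s 0.0831135423400879 x_s -0.03005825814208978
```

View pics/s5.png

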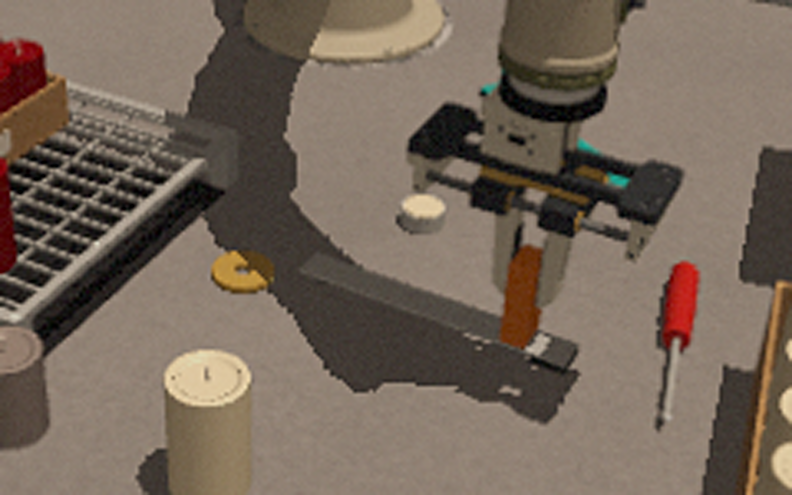

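The washer lies flat on bare bench at crop (242,271), well clear of the shelf. The probe hangs level, with the driver clear at (680,310). Now I lower the probe.

```bash
python3 -m pendant '{"travel":[[0,0,0.2],[0,0,0.2],[0,0,0.06],[0,0,0]],"turn":[[-0.06,-0.04,0],[0,0,0],[0,0,0],[0,0,0]]}'; python3 st.py
```

```text
time_s: 19.2
tcp_pos: [0.5624, 0.3384, 0.0522]
orientation: [0.256, 3.129, 0.004]
contact_force: [0.5, 0.9, -1.7]
opening: 0.0217
t 19.2 p [0.5624 0.3384 0.0522] y-ang 80.66 toolz [ 0.002   0.0026 -1.    ] yz 0.0028 F [ 0.5  0.9 -1.7] M [ 0.14  0.03 -0.  ] open 0.0217
```

```bash
python3 -m pendant '{"travel":[[0,0,0.03],[0,0,0.0]],"turn":[[0,0,0],[0,0,0]]}'; python3 st.py
```

```text
time_s: 19.45
tcp_pos: [0.5626, 0.3385, 0.0509]
orientation: [0.256, 3.129, 0.005]
contact_force: [0.8, -0.0, -2.0]
opening: 0.0216
t 19.45 p [0.5626 0.3385 0.0509] y-ang 80.66 toolz [ 0.0025  0.0029 -1.    ] yz 0.0032 F [ 0.8 -0.  -2. ] M [ 0.09 -0.02 -0.01] open 0.0216
```

```bash
python3 -m pendant '{"travel":[[0,0,0.03],[0,0,0.02],[0,0,0]],"turn":[[0,0,0],[0,0,0],[0,0,0]]}'; python3 st.py
```

```text
time_s: 19.82
tcp_pos: [0.5628, 0.3388, 0.0487]
orientation: [0.255, 3.128, 0.006]
contact_force: [0.0, 0.1, -0.8]
opening: 0.0216
t 19.82 p [0.5628 0.3388 0.0487] y-ang 80.67 toolz [ 0.0031  0.0033 -1.    ] yz 0.0037 F [ 0.   0.1 -0.8] M [ 0.08  0.01 -0.01] open 0.0216
```

```bash
python3 -m pendant '{"travel":[[0,0,0.02],[0,0,0]],"turn":[[0,0,0],[0,0,0]]}'; python3 st.py
```

```text
time_s: 20.08
tcp_pos: [0.5629, 0.3388, 0.0477]
orientation: [0.255, 3.128, 0.006]
contact_force: [-0.5, 1.1, -0.4]
opening: 0.0214
t 20.07 p [0.5629 0.3388 0.0477] y-ang 80.67 toolz [ 0.0032  0.0034 -1.    ] yz 0.0039 F [-0.5  1.1 -0.4] M [ 0.04 -0.01 -0.02] open 0.0214
```

```bash
python3 -m pendant '{"travel":[[0,0,0.02],[0,0,0]],"turn":[[0,0,0],[0,0,0]]}'; python3 st.py
```

```text
time_s: 20.32
tcp_pos: [0.5631, 0.3389, 0.0475]
orientation: [0.255, 3.128, 0.006]
contact_force: [0.3, -0.5, 1.6]
opening: 0.0219
t 20.32 p [0.5631 0.3389 0.0475] y-ang 80.67 toolz [ 0.0037  0.0034 -1.    ] yz 0.0039 F [ 0.3 -0.5  1.6] M [-0.35  0.18 -0.1 ] open 0.0219
```

```bash
python3 -m pendant '{"travel":[[0,0,0.012],[0,0,0]],"turn":[[0,0,0],[0,0,0]]}'; python3 st.py
```

```text
time_s: 20.58
tcp_pos: [0.5631, 0.3389, 0.0473]
orientation: [0.255, 3.128, 0.006]
contact_force: [-0.9, -0.1, 1.8]
opening: 0.0223
t 20.57 p [0.5631 0.3389 0.0473] y-ang 80.67 toolz [ 0.0038  0.0033 -1.    ] yz 0.0039 F [-0.9 -0.1  1.8] M [-0.48  0.21 -0.12] open 0.0223
```

Foot is down, and the heel is within a millimetre. I release and rise.

```bash
python3 -m pendant '{"travel":[[0,0,0],[0,0,0],[0,0,0],[0,0,0],[0,0,0],[0,0,0],[0,0,0],[0,0,0],[0,0,0],[0,0,0]],"turn":[[0,0,0],[0,0,0],[0,0,0],[0,0,0],[0,0,0],[0,0,0],[0,0,0],[0,0,0],[0,0,0],[0,0,0]]}' 1 10; python3 st.py
```

```text
time_s: 21.82
tcp_pos: [0.5633, 0.339, 0.0468]
orientation: [0.255, 3.127, 0.006]
contact_force: [0.3, 0.9, -0.0]
opening: 0.0928
t 21.82 p [0.5633 0.339  0.0468] y-ang 80.67 toolz [ 0.004   0.0037 -1.    ] yz 0.0043 F [ 0.3  0.9 -0. ] M [0.   0.02 0.01] open 0.0928
```

```bash
python3 -m pendant '{"travel":[[0,0,-0.4],[0,0,-0.8],[0,0,-1],[0,0,-1],[0,0,-0.6],[0,0,0],[0,0,0]],"turn":[[0,0,0],[0,0,0],[0,0,0],[0,0,0],[0,0,0],[0,0,0],[0,0,0]]}'; python3 st.py
python3 - <<'E'
from h import *
s,im,d=grab('scene'); save('s6.png',cv2.resize(im[120:300,110:430],None,fx=2.5,fy=2.5,interpolation=cv2.INTER_CUBIC))
h=np.array([.5631,.339]); a_=np.radians(80.67-180); e=np.array([np.cos(a_),np.sin(a_)]); n=np.array([-e[1],e[0]])
v,u=np.mgrid[180:280,215:350]; X=bydepth('scene',np.c_[u.ravel(),v.ravel()],d); a=(X[:,:2]-h)@e; b=(X[:,:2]-h)@n
for k in np.arange(-.05,.21,.03):
    q=(a>=k)&(a<k+.03)&(abs(b)<.013); q&=(X[:,2]<.02)
    if q.sum()>2: print(round(k,2),q.sum(),'z',np.median(X[q,2]).round(4))
f=cv2.cvtColor(im,cv2.COLOR_RGB2HSV); m=((f[...,0]>13)&(f[...,0]<34)&(f[...,1]>110)&(f[...,2]>90)); m[:205]=0;m[260:]=0;m[:,:215]=0;m[:,300:]=0
p=np.argwhere(m)[:,::-1]; print('washer',cv2.minEnclosingCircle(onplane('scene',p,.008)[:,:2].astype(np.float32)*1000))
E
```

```text
time_s: 22.7
tcp_pos: [0.5622, 0.3381, 0.2504]
orientation: [0.255, 3.124, 0.011]
contact_force: [0.5, -0.0, 0.5]
opening: 0.0932
t 22.7 p [0.5622 0.3381 0.2504] y-ang 80.67 toolz [ 0.0076  0.0063 -1.    ] yz 0.0074 F [ 0.5 -0.   0.5] M [-0.01 -0.    0.04] open 0.0932
-0.05 43 z 0.011
-0.02 36 z 0.011
0.01 70 z 0.0103
0.04 82 z 0.0109
0.07 76 z 0.0109
0.1 75 z 0.0112
0.13 69 z 0.0113
0.16 65 z 0.011
0.19 47 z 0.0015
washer ((526.4576416015625, 87.3521728515625), 29.962739944458008)
```

View pics/s6.png

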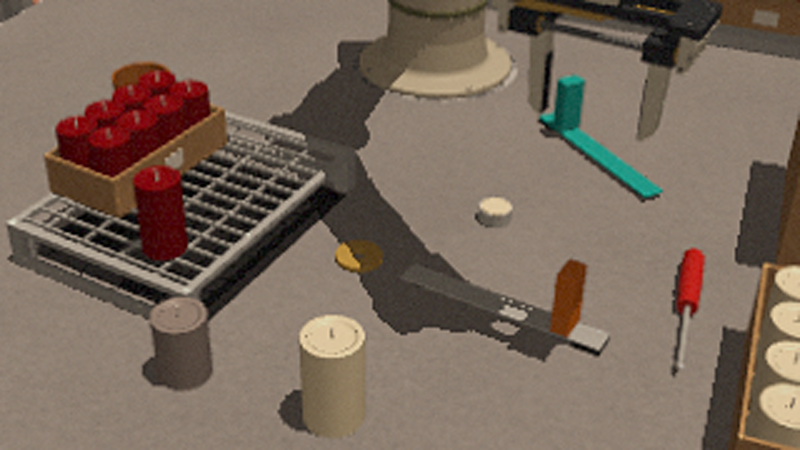

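The probe (crop (405,270) to (605,340)) stands level on heel and foot. The washer at (358,257) lies flat on bare bench, clear of the shelf and the probe. Everything else is where it was, and the gripper is free, so I hand in.

```bash
python3 -c "
from bench import r
print(r.job_done())"
```

```text
the job is handed in; nothing more can be done
None
```

The washer is out from under the shelf and lies on the bare bench, and the probe is standing on the bench. The job was handed in at about 23 s of the 61 s allowed.

- **How it went:** I gripped the orange-handled probe across its 22 mm faces and turned it to face the opening. I reached in under the wire top and pressed the foot on the washer at about 5–11 N by the readings at the end of each move. I then drew the washer about 150 mm out, down the mat's slope.
- **Washer:** in the last measurements it lies flat, its top at about 9 mm. Its centre is about 83 mm in front of the shelf's front edge, clear of shelf and mat.
- **Probe:** it stands level, with the strip's top at about 11 mm along its whole length. It was set down on heel and foot about 30 mm from the washer and is released.
- **Rest of the scene:** by eye, nothing else has moved, and the gripper is open and clear, 0.25 m up.
- **Disagreements:** none of my checks failed. The camera heights read 1–2 mm above the stated ones, within the calibration. I estimated the mat's end only by eye, at about the front edge. The pressing force was read only at the end of each short move, so peaks in between were not seen.

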